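# Prime the detergent doser, line up its fastener and hold its panel shut

### The job

The detergent doser on the ledge has just been refilled: first press its blue priming pedal right down to the stop and let it come up again. Then turn the yellow wing of the quarter-turn fastener anticlockwise (seen from above) until its black slot lines up with the two red marks on the panel, let go of the wing, and push the light blue panel down by its black rubber pad until it is fully home against the frame. Finish still holding the panel down with the fingers on the pad, and leave the other things on the ledge where they are.

Things in the scene. Friction and masses are not known exactly. Their poses are not given: they have to be found in the camera images.
- doser: white plastic detergent doser fixed to the ledge, 170 (its x) x 250 (its y) mm, 100 mm tall at the grey frame; origin at the centre of its underside, its own z up, its -x side (blue label) faces roughly towards the robot. Its priming pedal is on its -y side; on its +y side is the light blue access panel, 146 x 146 x 8 mm, in the grey frame.
- pedal (a joint): priming pedal angle, rad: 0 = up at rest, 0.25 = down at its stop. It is sprung: about 3.5 N at the tread starts it, about 6 N holds it at the stop; it comes up by itself.
- pedal_tread (a point): where to press, on top of the blue pedal (115 x 50 x 8 mm, black ribs). Its hinge, along the doser's y (and the point's y), is 90 mm behind (+x of the doser), 98 mm above the ledge; its front end is 25 mm ahead. At rest it slopes up to its front by 0.25 rad and this point is 124 mm above the ledge; at the stop it is level and this point is at 102 mm.
- fastener (a joint): fastener angle, rad, growing anticlockwise seen from above: 0 = wing square to the marks, along the doser's x; 1.571 = slot in line with the two red marks, along the doser's y; end stops at 0 and 2.2. Stays where left (friction 0.04 N m). A cross-bar under the panel turns with it: more than about 0.2 rad off the marks, it stops the panel about 0.03 rad down.
- fastener_top (a point): centre of the top of the fastener's yellow wing, on its axis. The wing is a bar 40 long (point x) x 14 thick (point y) x 20 mm tall with a black slot line along its top, on a steel disc 46 mm across and 4 mm thick on the panel, whose face is thus 24 mm below this point. Its z is the turning axis, leaning with the panel.
- panel (a joint): panel angle, rad: 0 = raised by its sprung gasket, 0.10 = fully home, flush in the frame. The hinge is along the doser's y at the panel's rear (+x) edge, 96 mm above the ledge. Sprung: at the pad about 5 N starts it, about 9 N holds it home; released, it rises again.
- press_pad: black rubber pad on the panel's front edge, 26 (its x) x 70 (its y) x 4 mm, origin at the centre of its underside, 43 mm towards the panel's front from the fastener's axis and 130 mm from the hinge; soft, gives up to 1 mm
- pad_top (a point): centre of the top face of the black rubber pad: about 117 mm above the ledge with the panel raised, 104 mm with it home
- tub: closed blue detergent tub with white lid, 128 x 158 x 118 mm, loose, origin under its centre; bystander
- jar: glass jar with screw lid, 80 mm diameter, 120 mm tall, loose, origin under its centre; bystander
- funnel: stainless funnel standing on its wide rim, 110 mm diameter, 110 mm tall, loose, origin under its centre; bystander
- scoop: white measuring scoop, 56 mm cup 45 mm tall with a handle 80 mm long to its -x, loose, origin under the cup; bystander
- peg_a: green clothes peg lying flat, 72 x 20 x 12 mm, loose; bystander
- peg_b: another green clothes peg, like peg_a; bystander

How it is judged:
On the way, in this order (a step that is already met when the one before it is completed fails the run):
1. the priming pedal is pressed down to its stop (value of joint pedal above 0.225 rad), for 0.1 s.
2. the pedal is up again and the fastener's slot is in line with the red marks (value of joint fastener between 1.42 and 1.72 rad and value of joint pedal below 0.06 rad), for 0.2 s.
3. with the slot still in line, the fingers press the panel fully home by its rubber pad (value of joint fastener between 1.42 and 1.72 rad and value of joint panel above 0.088 rad and contact force between the fingers and press_pad above 4 N), for 0.3 s.
At the end, for the whole second after the job is handed in: Fingers press the rubber pad with over 4 N and hold the panel home (joint over 0.088 of 0.10 rad); the slot is within 0.15 rad of the red marks; the pedal is up (under 0.06 rad); tub, jar, funnel, scoop and both pegs are within 30 mm of where they began (all of step 3 and value of joint pedal below 0.06 rad and distance of each of tub, jar, funnel, scoop, peg_a, peg_b from where it was at the start of the episode below 0.03 m); the arm keeps its last pose, push and grip.
It fails at once if a bystander on the ledge is pushed away by more than 30 mm (distance of any of tub, jar, funnel, scoop, peg_a, peg_b from where it was at the start of the episode above 0.03 m).
It also fails if it takes over 72 s, if anything falls off the work surface, if the arm or the gripper's body presses on something with over 40 N, if the wrist force passes 120 N, or if a joint passes its speed limit or range.

### The arm

A 7-joint arm with a two-finger parallel gripper is mounted at the origin on the work surface. World frame = base frame: x ahead of the robot, y to its left, z up, the work surface at z = 0. Lengths are in m, angles in rad, forces in N, time in s.
With the tool pointing down it reaches from about 0.4 to 0.9 m from the base axis. Payload 5.5 kg.
Tool frame: the origin (TCP) lies midway between the tips of the shut fingers; the grasp point (between the pads) lies 19 mm behind it (manip.grip_depth is the distance from the TCP to the grasp point, in m); z points along the fingers, y is the line along which they close (so a half turn about z gives the same grasp; the last joint's range is limited). The gripper opens to 92 mm and grips with 3 to 60 N. Pads are 19 mm wide; open, the fingers measure 130 mm over their backs; the gripper's body (75 mm by 190 mm) begins 47 mm behind the grasp point.
Start: joints at [-0.895, 0.501, -0.427, 1.55, 0.221, 1.138, -0.21], TCP at [0.261, 0.595, 0.201] pointing down, gripper open.
Joint ranges: [-2.88, 2.88], [-0.31, 2.03], [-1.54, 1.56], [0.2, 2.42], [-1.41, 4.55], [0.19, 2.02], [-2.57, 2.57]. Speed limits (rad/s): [2.57, 2.57, 3.14, 3.14, 3.14, 3.14, 3.14].

### API

Orientations are given as a unit quaternion [x, y, z, w].
In Python, from bench import manip, effector, viewer gives the robot as it stands. Calls block until the motion is done:
- manip.move_pose(position, orientation): joint-space move of the TCP to a pose.
- manip.servo_line(position, ori=None, vel=0.15): straight line of the TCP; ori=None keeps the orientation; vel is the mean speed in m/s.
- manip.movej(angles): joint-space move.
- effector.open_jaws() and effector.close(f_grip=None): open the fingers fully, or close them until they stop; f_grip is the grip in N (None keeps the last).
- manip.sleep(seconds).
- manip.solve_ik(position, orientation): joint angles nearest the present ones, or None.
- viewer.get_image(name): name is "scene" or "top" or "wrist"; returns the picture (384x512x3 uint8, red, green, blue); there is no depth.
- viewer.get_calibration(name): a dict with "vfov" (degrees; the focal length in pixels is half the picture's height over the tangent of half this angle, whatever the lens; pixels are square), "cx", "cy" (the principal point, pixels), "dist_coeffs" ([k1, k2, p1, p2, k3] as OpenCV has them; the pictures are not rectified), "eye" and "attitude" of the camera in the world. Camera axes: x right, y down, z forward; pixel columns grow to the right and rows downward; lengths in m; the calibration is good to about 2 mm. A picture is of the moment at which its call begins: read the wrist's pose just before it. get_calibration takes no time and is no camera call; for the wrist camera it gives the pose at the moment of the call.
A pose or a line that the arm cannot do raises manip.PlanningError and nothing moves.
- manip.hand_in(): hands the job in; it is judged then, once.
Readings, each from a call of its own:
- manip.current_clock(): time.
- manip.current_q(): joint angles.
- manip.current_joint_velocities(): joint speeds.
- manip.current_tau(): joint torques, N m.
- manip.current_tool_pos(): TCP position.
- manip.current_tcp_rot(): TCP orientation.
- manip.current_force(): force on the tool from outside, world axes, zero at the start.
- manip.current_wrist_torque(): the same for the moment, N m.
- manip.current_finger_gap(): finger opening in m.
- manip.current_gripper_force(): force on a finger pad.
Only numpy, scipy, OpenCV 4.12 (cv2) and the standard library are available. Lean on these libraries where they do the work, as an engineer would, in place of code of your own. Each camera call takes 0.05 s, during which the arm holds its last target. There are 200 camera calls.

## Working session

There is one attempt and no reset: what is moved stays moved. The work goes in short steps, each a Python script; the robot and the scene stay as the last script left them, time stands still between calls to the robot, and variables do not carry over. Pictures are saved under pics/ and viewed, at most 10 in all, crops included, and the job is handed in when it is done.

```bash
mkdir -p pics; python3 - <<'E'
from bench import manip, effector, viewer
import cv2
for n in ["scene","top"]:
    im=viewer.get_image(n); cv2.imwrite(f"pics/{n}0.png",cv2.resize(im[:,:,::-1],(800,600),interpolation=cv2.INTER_CUBIC)); print(n,viewer.get_calibration(n))
print(manip.current_tool_pos(),manip.current_tcp_rot(),manip.current_clock(),manip.grip_depth)
E
```

```text
scene {'vfov': 49.07314456666262, 'cx': 254.75759398900215, 'cy': 190.61573599078156, 'dist_coeffs': array([-0.0248882,  0.       ,  0.       ,  0.       ,  0.       ]), 'eye': array([1.36864934, 0.58209028, 0.96828337]), 'attitude': array([ 0.40560604,  0.81303935, -0.37172728, -0.19044575])}
top {'vfov': 49.63956091602183, 'cx': 256.19888712333034, 'cy': 187.67089592090386, 'dist_coeffs': array([-0.05241163,  0.        ,  0.        ,  0.        ,  0.        ]), 'eye': array([ 0.35269301, -0.011997  ,  1.41390283]), 'attitude': array([-0.69540426,  0.71550922, -0.05105948,  0.04303957])}
[0.26053325 0.59477585 0.19970171] [ 2.04886082e-01  9.78785444e-01 -8.41308965e-04 -1.99115259e-04] 0.1 0.0188
```

View pics/top0.png

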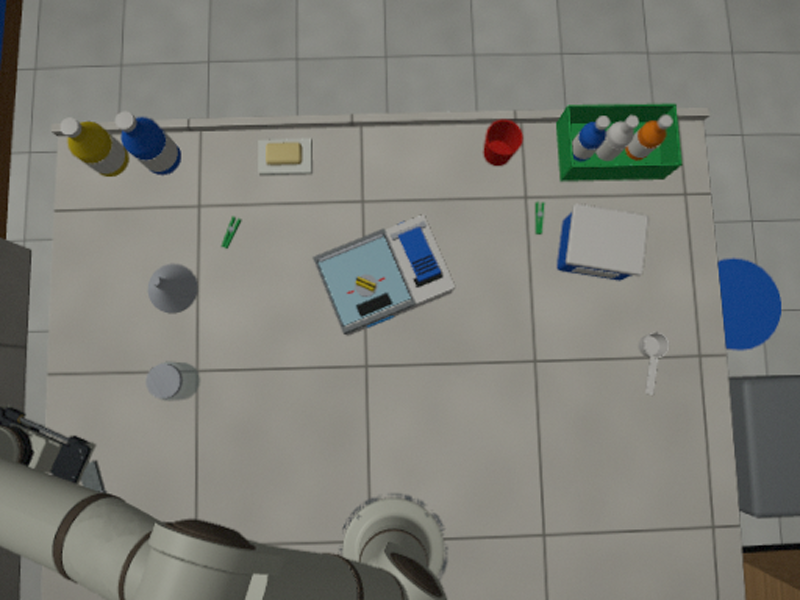

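View pics/scene0.png

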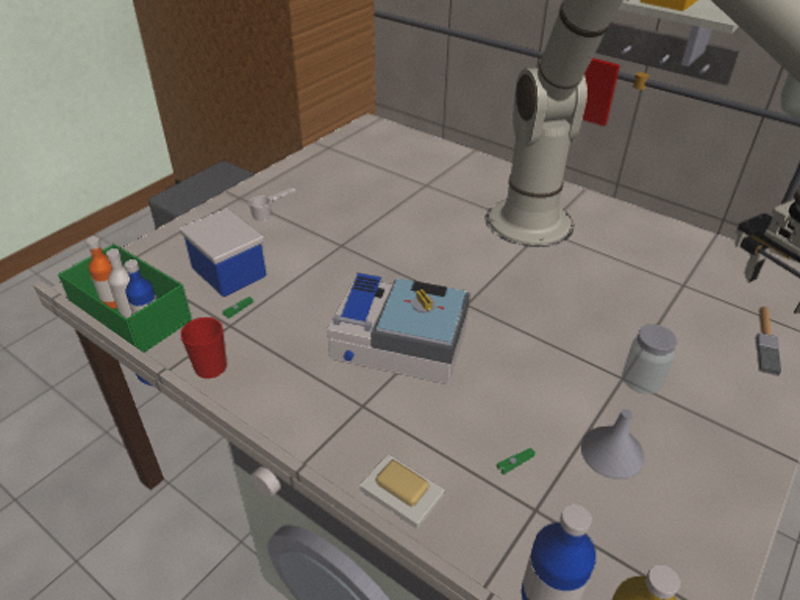

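The top view shows the doser with the frame's front-left corner at about (347,333) and rear-left at (315,258). The wing is at (366,285) and the pad at (375,305). The pedal is on the right, at (422,255). Next I'll compute rough positions, move over the doser and take a wrist picture.

```bash
cat > h.py <<'E'
from bench import manip, effector, viewer
import numpy as np, cv2
from scipy.spatial.transform import Rotation as R
def ray(c,uv):
    f=192/np.tan(np.radians(c['vfov'])/2)
    K=np.array([[f,0,c['cx']],[0,f,c['cy']],[0,0,1]])
    p=cv2.undistortPoints(np.array([[uv]],float),K,np.array(c['dist_coeffs']))[0,0]
    return np.array(c['eye']),R.from_quat(c['attitude']).apply([p[0],p[1],1])
def plane(c,uv,z):
    o,d=ray(c,uv); return o+d*(z-o[2])/d[2]
def down(yaw):  # tool z down, tool y axis at world angle yaw
    y=np.array([np.cos(yaw),np.sin(yaw),0]); z=np.array([0,0,-1.]); x=np.cross(y,z)
    return R.from_matrix(np.c_[x,y,z]).as_quat()
E
python3 - <<'E'
from h import *
c=viewer.get_calibration('top')
for n,uv,z in [('FL',(347,333),.1),('RL',(315,258),.1),('RR',(385,231),.1),('FR',(414,304),.1),('wing',(366,285),.135),('pad',(375,305),.117),('tread',(423,262),.124),('pedL',(400,232),.1),('tub',(603,240),.118),('wa',(358,279),.13),('wb',(376,292),.13)]:
    print(n,plane(c,np.array(uv)/1.5625,z).round(4))
fl,rl=[plane(c,np.array(uv)/1.5625,.1) for uv in [(347,333),(315,258)]]
d=rl-fl; th=np.arctan2(d[1],d[0]); print('doser yaw',th)
w=plane(c,np.array((366,285))/1.5625,.12)
# view
for y in [th+np.pi/2, th-np.pi/2,th,th+np.pi]:
    print(y, manip.solve_ik([w[0]-.05,w[1]-.04,.34],down(y)))
E
```

```text
FL [0.4502 0.0809 0.1   ]
RL [0.6065 0.1439 0.1   ]
RR [ 0.6594 -0.0016  0.1   ]
FR [ 0.5056 -0.0568  0.1   ]
wing [0.5423 0.0388 0.135 ]
pad [0.5038 0.0223 0.117 ]
tread [ 0.5877 -0.0769  0.124 ]
pedL [ 0.6564 -0.0326  0.1   ]
tub [ 0.6249 -0.449   0.118 ]
wa [0.5556 0.0547 0.13  ]
wb [0.5283 0.0194 0.13  ]
doser yaw 0.38335113127404985
1.9541474580689464 [ 0.02108658  0.07908421 -0.07920321  1.75130661  0.00646696  1.31145392
  1.89461891]
-1.1874451955208467 [-0.20190097  0.0737688   0.15862676  1.75822224 -0.01204813  1.31054253
 -1.22804321]
0.38335113127404985 [-0.10126845  0.07567544  0.05135859  1.75511821 -0.00401605  1.31090041
  0.33432659]
3.5249437848638427 [-1.28800486  0.31221019  1.51641604  1.78179941 -0.319507    1.35344818
 -2.46136445]
```

```bash
python3 - <<'E'
from h import *
p=manip.current_tool_pos()
manip.servo_line([p[0],p[1],.32],vel=.25)
manip.move_pose([.49,.0,.36],down(-.2))
c=viewer.get_calibration('wrist'); im=viewer.get_image('wrist')
cv2.imwrite("pics/w1raw.png",im[:,:,::-1]); cv2.imwrite("pics/w1.png",cv2.resize(im[:,:,::-1],(800,600),interpolation=cv2.INTER_CUBIC))
import pickle; pickle.dump(c,open('w1.pkl','wb')); print(c,manip.current_tool_pos(),manip.current_clock())
E
```

```text
{'vfov': 63.34287076993344, 'cx': 249.73976486713195, 'cy': 195.075583969816, 'dist_coeffs': array([-0.08007009,  0.        ,  0.        ,  0.        ,  0.        ]), 'eye': array([0.50561325, 0.0790699 , 0.54363943]), 'attitude': array([ 0.98456508, -0.09769056, -0.01461109,  0.1444807 ])} [0.49013289 0.00135413 0.35978266] 3.0583
```

View pics/w1.png

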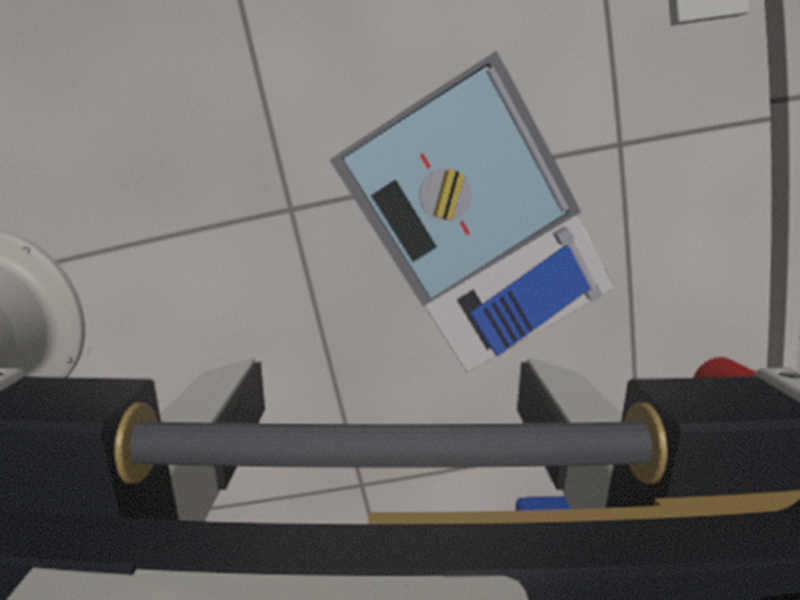

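The whole doser is in view: the wing at about (450,194), the pad at (403,220), the marks at (425,160) and (465,228), and the ribs at about (508,318). I'll enlarge this.

```bash
python3 -c "
import cv2
im=cv2.imread('pics/w1raw.png')[90:240,205:405]
cv2.imwrite('pics/w1c.png',cv2.resize(im,(800,600),interpolation=cv2.INTER_CUBIC))"
```

```text
(no output)
```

View pics/w1c.png

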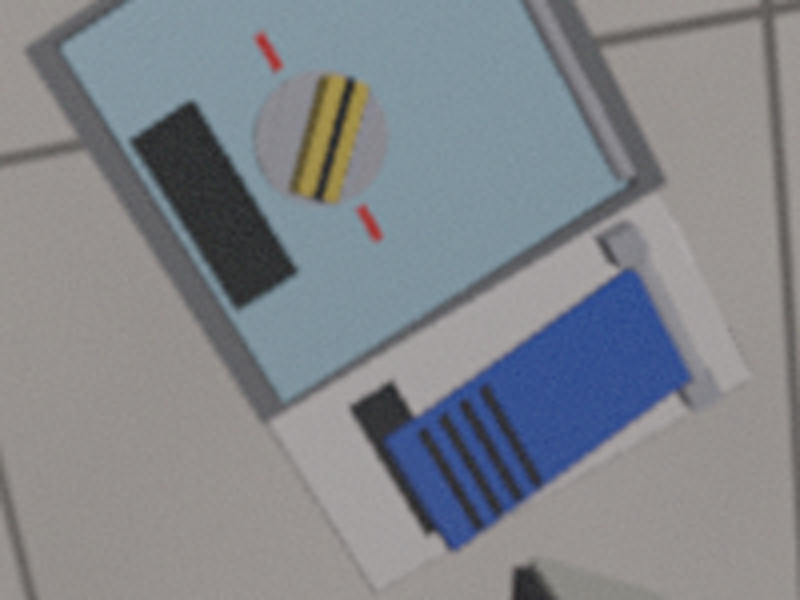

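The enlarged crop gives:
- slot: from (349,80) to (320,199)
- pad corners: (133,140), (195,101), (297,270), (237,308)
- pedal corners: front (387,438) and (455,550), rear (630,268) and (692,382)
- marks: (269,53) and (370,224)

```bash
python3 - <<'E'
from h import *
import pickle
c=pickle.load(open('w1.pkl','rb'))
P=lambda u,v,z: plane(c,(u/4+205-.375,v/4+90-.375),z)
A=lambda d: np.arctan2(d[1],d[0])
pad=np.array([P(*q,.117) for q in[(133,140),(195,101),(297,270),(237,308)]])
print('pad',pad.mean(0), 'yaw from pad y', A(pad[1]-pad[2])-np.pi/2,A(pad[0]-pad[3])-np.pi/2, np.linalg.norm(pad[1]-pad[2]))
m=[P(269,53,.109),P(370,224,.109)]; print('marks mid',(m[0]+m[1])/2,'yaw',A(m[0]-m[1])-np.pi/2)
s=[P(349,80,.1326),P(320,199,.1326)]; print('wing',(s[0]+s[1])/2,'ang',A(s[0]-s[1]),np.linalg.norm(s[0]-s[1]))
f=[P(387,438,.1275),P(455,550,.1275)]; r=[P(630,268,.103),P(692,382,.103)]
fm=(f[0]+f[1])/2; rm=(r[0]+r[1])/2; print('ped front',fm,'rear',rm,'yaw',A(rm-fm),'yaw2',A(f[0]-f[1])-np.pi/2,np.linalg.norm(rm-fm))
t=fm+(rm-fm)*25/115; print('tread',t)
fr=[P(27,47,.1),P(268,418,.1),P(664,186,.1)]; print('frame yaw',A(fr[0]-fr[1])-np.pi/2,A(fr[2]-fr[1]),[np.linalg.norm(fr[0]-fr[1]),np.linalg.norm(fr[2]-fr[1])])
E
```

```text
pad [0.50729653 0.02646424 0.117     ] yaw from pad y 0.3585494459054963 0.35694804817519943 0.06711170460976448
marks mid [0.54667554 0.04081607 0.109     ] yaw 0.36442968195400693
wing [0.54886479 0.04193871 0.1326    ] ang 1.1596601195925054 0.03897838596740997
ped front [ 0.55976414 -0.08682999  0.1275    ] rear [ 0.65909383 -0.04912388  0.103     ] yaw 0.3628023879455629 yaw2 0.36527747390426946 0.10903388129217115
tread [ 0.58135755 -0.07863301  0.12217391]
frame yaw 0.3722242850129944 0.3549518769862681 [np.float64(0.1581191837866728), np.float64(0.1646989990079821)]
```

```bash
python3 - <<'E'
from h import *
t=np.array([.5818,-.0785]); q=down(-.411)
effector.close(5)
manip.move_pose([*t,.16],q)
print(manip.current_force(), manip.current_clock())
z=.128
manip.servo_line([*t,z],vel=.1)
while z>.095:
    z-= .006 if z>.108 else .0015
    manip.servo_line([*t,z],vel=.04); F=manip.current_force(); p=manip.current_tool_pos()
    print(round(z,4),p.round(4),F.round(2))
    if p[2]<.1045 and abs(F[2])>12: break
manip.sleep(.25)
manip.servo_line([*t,.17],vel=.12); print(manip.current_clock())
c=viewer.get_calibration('wrist'); im=viewer.get_image('wrist')
cv2.imwrite("pics/w2.png",im[:,:,::-1])
E
```

```text
[ 0.49395474 -0.27223988  0.90750029] 5.4167
0.122 [ 0.5818 -0.0784  0.1221] [-0.08  1.14  0.25]
0.116 [ 0.5814 -0.0785  0.1156] [-0.05 -0.28  0.19]
0.11 [ 0.5814 -0.0784  0.1096] [0.34 0.56 0.02]
0.104 [ 0.5815 -0.0784  0.1036] [-0.65 -0.66  0.14]
0.1025 [ 0.5818 -0.0785  0.1025] [-0.82  0.39  0.21]
0.101 [ 0.5817 -0.0785  0.1009] [-0.55 -0.5  -0.15]
0.0995 [ 0.582  -0.0786  0.0998] [-1.24 -0.11  2.89]
0.098 [ 0.582  -0.0786  0.0981] [-0.49  0.37  3.44]
0.0965 [ 0.5819 -0.0787  0.0965] [-0.35 -0.23  2.81]
0.095 [ 0.5818 -0.0787  0.0949] [ 0.23 -0.41  3.58]
9.6083
```

Contact came about 22 mm lower than expected, and the sizes in my picture come out about 4% small. Both suggest the ledge lies below z = 0. I'll triangulate to check.

```bash
python3 - <<'E'
from h import *
import pickle
c=viewer.get_calibration('wrist'); pickle.dump(c,open('w2.pkl','wb')); print(c['eye'])
s=viewer.get_image('scene')[:,:,::-1]; cv2.imwrite('pics/s2raw.png',s)
a=cv2.resize(s[165:255,200:320],(800,600),interpolation=cv2.INTER_CUBIC); cv2.imwrite('pics/s2c.png',a)
b=cv2.resize(cv2.imread('pics/w2.png'),(800,600),interpolation=cv2.INTER_CUBIC); cv2.imwrite('pics/w2c.png',b)
E
```

```text
[ 0.61246282 -0.00559245  0.35263301]
```

View pics/w2c.png

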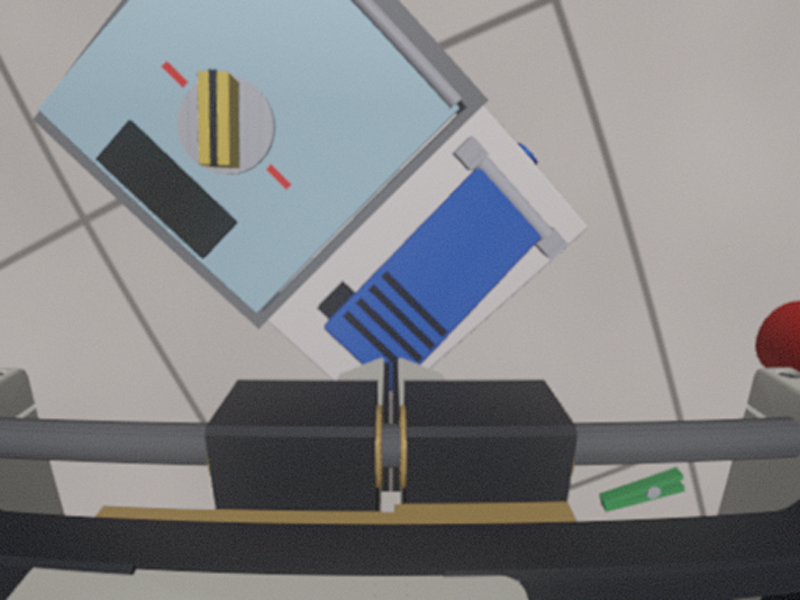

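View pics/s2c.png

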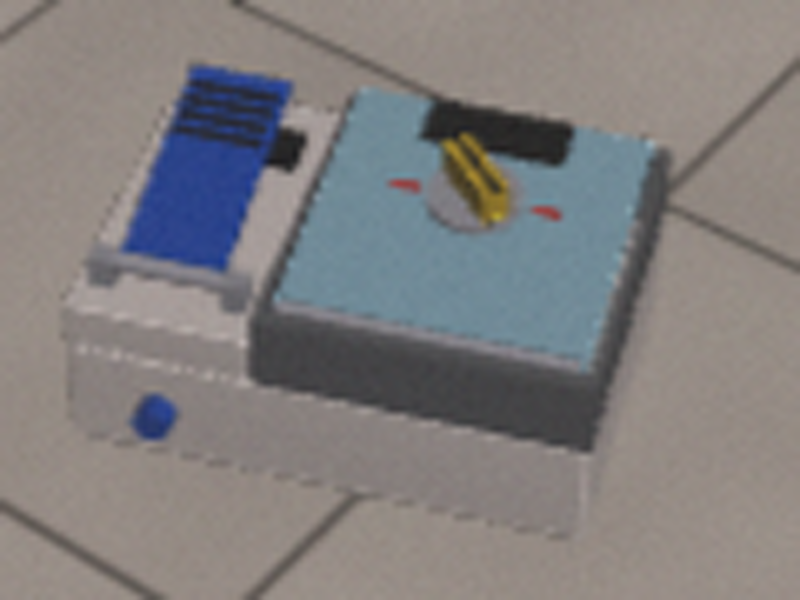

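Both views are clear. In w2 the marks are at (175,74) and (279,177), the pad corners at (97,158), (131,121), (237,222) and (204,258), and the slot runs (213,70) to (213,165). In the scene crop the marks are at (546,212) and (404,185).

```bash
python3 - <<'E'
from h import *
import pickle
c1=pickle.load(open('w1.pkl','rb'));c2=pickle.load(open('w2.pkl','rb'));cs=viewer.get_calibration('scene')
def tri(a,b,s=None):
    rs=[ray(c1,(a[0]/4+205-.375,a[1]/4+90-.375)),ray(c2,(b[0]/1.5625-.18,b[1]/1.5625-.18))]
    if s: rs.append(ray(cs,(s[0]/6.667+200-.43,s[1]/6.667+165-.43)))
    A=0;B=0
    Ms=[np.eye(3)-np.outer(d,d)/(d@d) for o,d in rs]
    x=np.linalg.solve(sum(Ms),sum(M@o for M,(o,d) in zip(Ms,rs)))
    return x,[round(1e3*np.linalg.norm(M@(x-o)),1) for M,(o,d) in zip(Ms,rs)]
A=lambda d: np.arctan2(d[1],d[0])
def grp(n,L):
    X=[]
    for l in L: x,e=tri(*l); X.append(x); print(n,x.round(4),e)
    print('  mean',np.mean(X,0).round(4)); return X
m=grp('mark',[((269,53),(175,74),(546,212)),((370,224),(279,177),(404,185))]); print(A(m[0]-m[1])-np.pi/2)
p=grp('pad',[((133,140),(97,158),(573,125)),((195,101),(131,121),(565,165)),((297,270),(237,222),(424,138)),((237,308),(204,258),(432,100))]); print(A(p[1]-p[2])-np.pi/2,A(p[0]-p[3])-np.pi/2,np.linalg.norm(p[1]-p[2]))
s=grp('slot',[((349,80),(213,70)),((320,199),(213,165))]);print(A(s[0]-s[1]),np.linalg.norm(s[0]-s[1]))
grp('ped',[((387,438),(327,325),(293,83)),((692,382),(541,237),(122,250))])
grp('frame',[((268,418),(260,325))])
E
```

```text
mark [0.5351 0.0721 0.1106] [np.float64(0.9), np.float64(0.3), np.float64(0.9)]
mark [0.5592 0.0087 0.1105] [np.float64(0.8), np.float64(0.5), np.float64(1.2)]
  mean [0.5472 0.0404 0.1106]
0.36319500361112
pad [0.4849 0.0531 0.1201] [np.float64(1.1), np.float64(0.4), np.float64(1.0)]
pad [0.5068 0.0621 0.1149] [np.float64(0.1), np.float64(0.3), np.float64(0.3)]
pad [ 0.531  -0.0015  0.115 ] [np.float64(0.7), np.float64(0.5), np.float64(0.4)]
pad [ 0.5087 -0.0109  0.1188] [np.float64(1.9), np.float64(0.3), np.float64(2.0)]
  mean [0.5078 0.0257 0.1172]
0.36203978429215056 0.3561944023440795 0.06808540675886011
slot [0.5573 0.06   0.13  ] [np.float64(0.4), np.float64(0.4)]
slot [0.5407 0.0243 0.1359] [np.float64(0.2), np.float64(0.2)]
  mean [0.549  0.0421 0.1329]
1.135355025083443 0.0397575311994098
ped [ 0.5517 -0.0635  0.1306] [np.float64(1.7), np.float64(1.4), np.float64(1.2)]
ped [ 0.6684 -0.0722  0.1037] [np.float64(0.2), np.float64(0.8), np.float64(0.7)]
  mean [ 0.61   -0.0679  0.1172]
frame [ 0.5113 -0.0563  0.1011] [np.float64(0.3), np.float64(0.3)]
  mean [ 0.5113 -0.0563  0.1011]
```

```bash
python3 - <<'E'
from h import *
import pickle
c=viewer.get_calibration('wrist'); p=manip.current_tool_pos(); print(p,manip.current_finger_gap(),manip.current_gripper_force(),manip.current_force(),manip.current_q())
f=192/np.tan(np.radians(c['vfov'])/2);K=np.array([[f,0,c['cx']],[0,f,c['cy']],[0,0,1]])
Rm=R.from_quat(c['attitude']).as_matrix()
T=R.from_quat(manip.current_tcp_rot()); print(T.as_matrix().round(3))
for d in (0,-.019,-.03,-.05):
    X=Rm.T@(p+T.apply([0,0,d])-c['eye'])
    print(d,X.round(4),(cv2.projectPoints(X[None],np.zeros(3),np.zeros(3),K,np.array(c['dist_coeffs']))[0].ravel()*1.5625).round(1))
# tip in scene
cs=viewer.get_calibration('scene'); s=viewer.get_image('scene')[:,:,::-1]
f=192/np.tan(np.radians(cs['vfov'])/2);K=np.array([[f,0,cs['cx']],[0,f,cs['cy']],[0,0,1]])
X=R.from_quat(cs['attitude']).as_matrix().T@(p-cs['eye']); print((cv2.projectPoints(X[None],np.zeros(3),np.zeros(3),K,np.array(cs['dist_coeffs']))[0].ravel()))
t=viewer.get_image('top')[:,:,::-1]
cv2.imwrite('pics/s3.png',np.hstack([cv2.resize(s[75:275,170:330],(480,600),interpolation=cv2.INTER_CUBIC)]))
E
```

```text
[ 0.58084161 -0.07829366  0.16875789] 0.0007379403756508614 0.0 [-0.8223493   0.15746911 -0.11920618] [-0.04752603  0.39048985  0.1723818   1.76272667 -0.07776171  0.99725112
 -0.25636369]
[[ 0.399  0.917 -0.002]
 [ 0.917 -0.399  0.   ]
 [-0.001 -0.002 -1.   ]]
0 [0.0005 0.0229 0.1988] [391.4 360.8]
-0.019 [0.0005 0.0284 0.1806] [391.5 381.1]
-0.03 [0.0005 0.0315 0.1701] [391.6 394.7]
-0.05 [0.0005 0.0373 0.1509] [391.7 424.4]
[234.00614307 170.59797707]
```

View pics/s3.png

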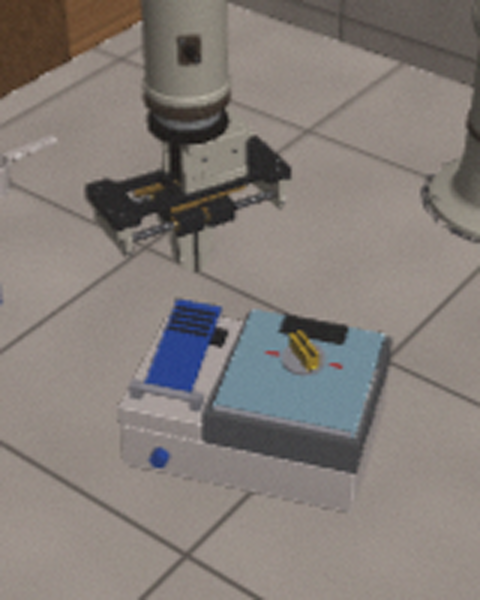

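```bash
python3 - <<'E'
from h import *
t=np.array([.5818,-.0785])
manip.servo_line([*t,.13],vel=.12); print(manip.current_force())
def proj(c,p):
    f=192/np.tan(np.radians(c['vfov'])/2);K=np.array([[f,0,c['cx']],[0,f,c['cy']],[0,0,1]])
    X=R.from_quat(c['attitude']).as_matrix().T@(p-c['eye']); return cv2.projectPoints(X[None],np.zeros(3),np.zeros(3),K,np.array(c['dist_coeffs']))[0].ravel()
def shot():
    p=manip.current_tool_pos(); out=[]
    for n,(r0,c0) in (('scene',(140,190)),('wrist',(195,200))):
        im=viewer.get_image(n)[:,:,::-1][r0:r0+75,c0:c0+100]; u=proj(viewer.get_calibration(n),p)-[c0,r0]
        im=cv2.resize(im,(400,300),interpolation=cv2.INTER_CUBIC); im=cv2.normalize(im,None,0,255,cv2.NORM_MINMAX)
        cv2.circle(im,tuple(int(v) for v in u*4+2),4,(0,0,255),1); out.append(im)
    return np.hstack(out)
a=shot()
manip.servo_line([*t,.095],vel=.08); print(manip.current_force(),manip.current_tool_pos())
b=shot(); print(manip.current_clock())
cv2.imwrite('pics/m4.png',np.vstack([a,b]))
E
```

```text
[0.42901056 0.08204138 0.98094048]
[-2.26317102 -0.58725255  4.1377169 ] [ 0.58138734 -0.07869776  0.0947686 ]
11.075
```

View pics/m4.png

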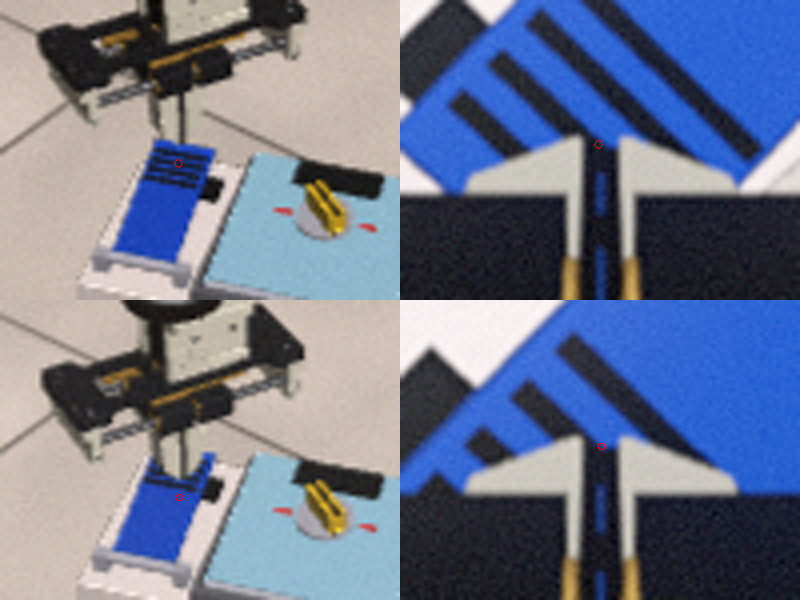

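The pictures settle it. At reported z = 0.13 the tips are still clear of the pedal, and at 0.095 they are only starting to press it. The real fingertips are therefore about 25 mm above the reported TCP along the tool, and the positions I measured in the images are correct. I'll keep pressing until I feel the stop.

```bash
python3 - <<'E'
from h import *
t=np.array([.5818,-.0785]); z=.095
while z>.066:
    z-= .005 if z>.082 else .0015
    manip.servo_line([*t,z],vel=.04); manip.sleep(.05); F=manip.current_force(); p=manip.current_tool_pos()
    print(round(z,4),p.round(4),F.round(2))
    if F[2]>11: break
manip.sleep(.3); print(manip.current_force())
manip.servo_line([*t,.16],vel=.15); print(manip.current_clock())
E
```

```text
0.09 [ 0.5825 -0.0785  0.0905] [ 0.9  -1.49  3.91]
0.085 [ 0.5823 -0.0786  0.0854] [ 0.32 -1.34  4.83]
0.08 [ 0.5819 -0.0787  0.0803] [ 0.75 -1.04  4.57]
0.0785 [ 0.5818 -0.0787  0.0788] [-0.86 -0.97  5.78]
0.077 [ 0.5817 -0.0788  0.0773] [-1.04 -2.05  5.51]
0.0755 [ 0.5817 -0.0788  0.0761] [-1.72 -1.92  7.65]
0.074 [ 0.5818 -0.0788  0.0758] [-4.51 -1.41 16.86]
[-5.57322287 -1.75208708 16.57291436]
14.275
```

The stop is at a reported z of 0.076, so the tip offset is 26 mm. Next, grip the wing along the leaning axis and turn it.

```bash
cat >> h.py <<'E'
OFF=.026; YAW=.363
lean=R.from_rotvec(.1*np.array([-np.sin(YAW),np.cos(YAW),0]))
n=lean.apply([0,0,1.])
top=np.array([.549,.0416,.1329])
def wp(h,yaw): # tip at height h (along n) relative to wing top
    return top+n*(h-OFF),(lean*R.from_quat(down(yaw))).as_quat()
E
python3 - <<'E'
from h import *
y0=1.148-np.pi/2
print(n, manip.solve_ik(*wp(-.014,y0)),manip.solve_ik(*wp(-.014,YAW)))
manip.servo_line([.5818,-.0785,.19],vel=.2)
manip.move_pose(*wp(.05,y0)); effector.open_jaws()
p,q=wp(-.014,y0); manip.servo_line(p,q,vel=.06); print(manip.current_force(),manip.current_tool_pos(),p)
effector.close(12); print(manip.current_finger_gap(),manip.current_gripper_force(),manip.current_force())
im=viewer.get_image('wrist'); cv2.imwrite('pics/w5.png',cv2.resize(im[:,:,::-1],(800,600)))
print(manip.current_clock())
E
```

```text
[0.09332785 0.03544888 0.99500417] [-0.24256741  0.48122334  0.13335844  1.82666678 -0.0468289   0.93509911
 -0.51435639] [-0.12546036  0.47925418 -0.01676126  1.82235616  0.03688578  0.93793087
  0.19901431]
[ 0.02404227 -0.12246493 -0.1770794 ] [0.54570604 0.04023718 0.09352189] [0.54526689 0.04018204 0.09309983]
0.01427223717609029 11.893359124660492 [ 0.55037571 -0.27049402  0.18657914]
19.0667
```

The gap is 14.3 mm, so the wing is gripped. Turning it now.

```bash
python3 - <<'E'
from h import *
y0=1.148-np.pi/2
for y in np.linspace(y0,YAW,6)[1:]:
    manip.move_pose(*wp(-.014,y)); print(manip.current_force().round(1),manip.current_wrist_torque().round(2))
manip.sleep(.2); print(manip.current_finger_gap(),manip.current_clock(),manip.current_tcp_rot(),wp(0,YAW)[1])
effector.open_jaws()
p,q=wp(.05,YAW); manip.servo_line(p,q,vel=.1)
p,q=wp(.09,YAW); manip.servo_line(p,q,vel=.2)
im=viewer.get_image('wrist'); cv2.imwrite('pics/w6.png',cv2.resize(im[:,:,::-1],(800,600)))
print(manip.current_clock())
E
```

```text
[ 0.4  0.3 -1.1] [ 0.03 -0.2   0.08]
[-0.   1.1  0.2] [ 0.06 -0.01  0.04]
[-0.2  2.   1. ] [0.13 0.02 0.02]
[-1.3  0.6  1. ] [0.1  0.32 0.  ]
[-2.5  0.3  2.4] [ 0.17  0.48 -0.01]
0.014141939393765736 20.5583 [ 0.56876234  0.82095849 -0.04144761 -0.02861225] [ 0.5671458   0.82209959 -0.04113927 -0.02838094]
23.0417
```

View pics/w6.png

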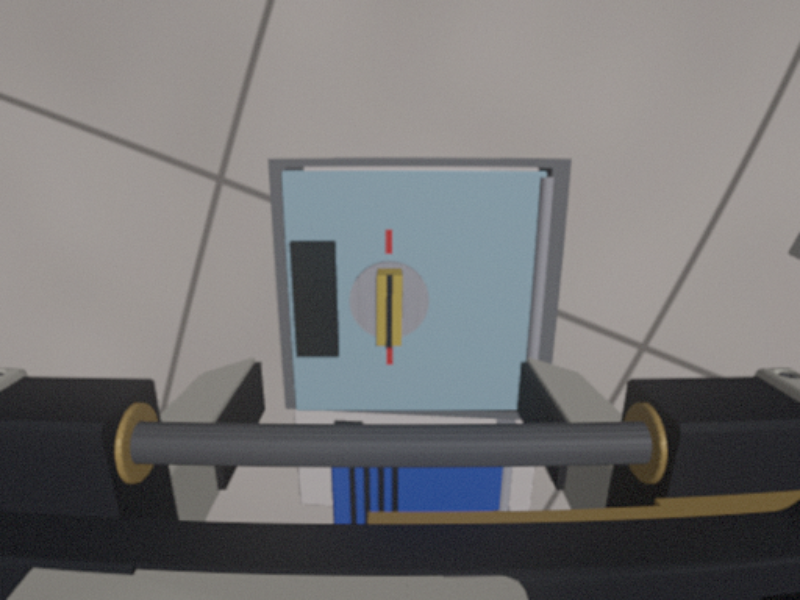

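The slot (388, rows 275–345) is in line with both red marks (389,241) and (389,355). Next, press the pad with shut fingers.

```bash
python3 - <<'E'
from h import *
t=np.array([.5072,.0258]); q=down(YAW-np.pi/2)
effector.close(10)
manip.move_pose([*t,.16],q); manip.servo_line([*t,.095],vel=.1)
F0=manip.current_force(); z=.095; print(F0)
while z>.066:
    z-= .004 if z>.084 else .001
    manip.servo_line([*t,z],vel=.03); manip.sleep(.05); F=manip.current_force()
    print(round(z,4),manip.current_tool_pos().round(4),F.round(1))
    if F[2]>18: break
manip.sleep(.5); print(manip.current_force(),manip.current_tool_pos(),manip.current_clock())
im=viewer.get_image('scene'); cv2.imwrite('pics/s7.png',cv2.resize(im[130:280,170:370,::-1],(800,600),interpolation=cv2.INTER_CUBIC))
E
```

```text
[0.46817468 0.83229281 0.22081763]
0.091 [0.5082 0.0259 0.0917] [1.8 0.5 2.2]
0.087 [0.5076 0.0257 0.0872] [0.7 0.  3.8]
0.083 [0.5073 0.0256 0.0832] [-0.3 -1.   5.7]
0.082 [0.5072 0.0255 0.0822] [ 0.1 -0.8  5.9]
0.081 [0.5071 0.0255 0.0812] [-0.4 -1.3  7. ]
0.08 [0.507  0.0255 0.0802] [-1.  -2.6  5.6]
0.079 [0.507  0.0255 0.0792] [-0.9 -1.4  6.2]
0.078 [0.5069 0.0254 0.0783] [ 0.1 -1.4  7.6]
0.077 [0.5069 0.0254 0.0773] [-0.8 -1.4  7.1]
0.076 [0.5069 0.0254 0.0769] [-2.5 -1.8 13.7]
0.075 [0.5069 0.0254 0.0766] [-6.2 -1.2 21.2]
[-4.84221111 -1.72316782 20.61819251] [0.50693036 0.02545999 0.07662736] 30.4667
```

View pics/s7.png

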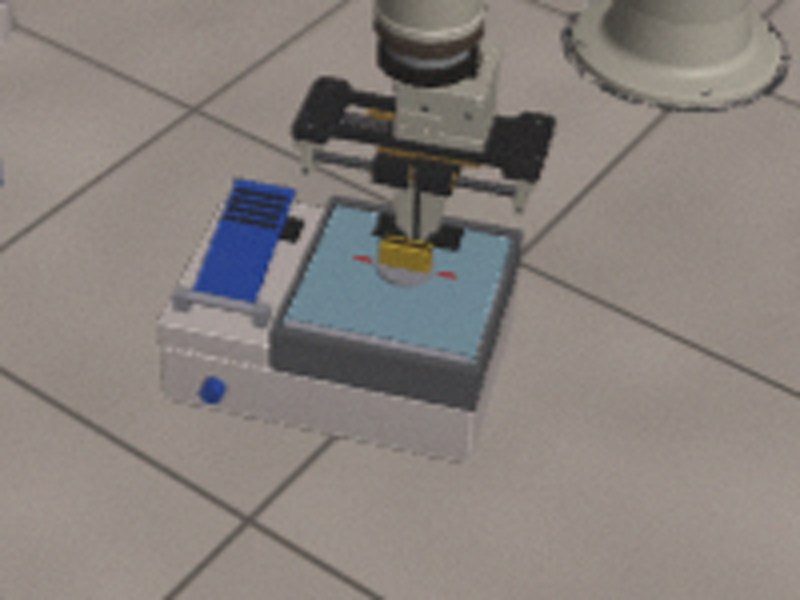

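The panel is flush in the frame, the fingers are on the pad at (415,235) with about 20 N, the wing is along the marks and the pedal is up. Handing in.

```bash
python3 -c "
from bench import manip
print(manip.hand_in())"
```

```text
the job is handed in; nothing more can be done
None
```

The job is handed in, with no verdict returned: the pedal was pressed to its stop and came up, the slot was turned in line with the red marks, and the fingers are holding the panel home on the pad with about 20 N; I saw no contact with the bystanders but did not measure their positions at the end.

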